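Pencil a guide line round a soup plate on the decorating wheel

ROBOT

A 6-joint arm with a two-finger parallel gripper is mounted at the origin on the work surface. World frame = base frame: x ahead of the robot, y to its left, z up, the work surface at z = 0. Lengths are in m, angles in rad, forces in N, time in s.
With the tool pointing down it reaches from about 0.375 to 0.975 m from the base axis. Payload 3.8 kg.
Tool frame: the origin (TCP) lies midway between the tips of the shut fingers; the grasp point (between the pads) lies 19 mm behind it; z points along the fingers, y is the direction in which the jaws open and shut (so a half turn about z gives the same grasp; the last joint's range is limited). The gripper opens to 88 mm and grips with 3 to 60 N. Pads are 18 mm wide; open, the fingers measure 123 mm over their backs; the gripper's body (75 mm by 187 mm) begins 45 mm behind the grasp point.
Start: joints at [-1.216, 0.264, 1.604, -0, 1.274, -0.037], TCP at [0.258, -0.624, 0.239] pointing down, gripper open.
Joint ranges: [-2.63, 2.63], [-0.94, 2.18], [0.31, 2.57], [-1.31, 4.45], [0, 2.66], [-2.55, 2.55]. Speed limits (rad/s): [2.57, 2.57, 3.14, 3.14, 3.14, 3.14].

INTERFACE

Orientations are given as [roll, pitch, yaw] about the fixed x, y, z axes, in that order (R = Rz(yaw) Ry(pitch) Rx(roll)).
In Python, from plant import manip, eyes, finder gives the robot as it stands.
- The arm moves only by the tool send_rows, never from a script. Its argument "series" is a list of rows, each a list of 3 entries, a list of its own where there are three numbers: the shift along the tool's x, y, z in m, then the turn, a rotation vector about the tool's x, y, z in rad, then the opening in per cent of the stroke, from 0 (shut) to 100 (fully open). In form: [[[tx, ty, tz], [ax, ay, az], hand], ...]. A call has exactly 8 rows; each row shifts and turns the commanded pose from where the row before left it, along the tool's axes as they then stand; what a row does not reach is not made up. A row lasts 1/10 s, in which the tool goes at most 50 mm and 8.59 degrees, less where a joint would pass 70% of its speed; a pose out of reach is approached as far as the arm can. A call with a gripper value outside its range is refused whole. The fingers move at their own pace and stop on an object; "squeeze" is the grip in N (left out, the last holds). Time passes only in rows, so rows that do not move let the fingers close, or fill a call up. It gives the time, the measured TCP pose, the force and the opening at its end, in the units of the state.
- manip.get_state(): the state, without advancing time (a new reading comes with each control period).
- eyes.get_image(name): name is "scene" or "top" or "wrist"; returns a dict with "img" (384x512x3 uint8, red, green, blue), "fx", "fy", "cx", "cy" (pixels), "R" (3x3) and "t" (3): a world point X has camera coordinates R X + t; the wrist camera has in their place "tool_from_camera" (4x4, takes a point from camera to tool coordinates, whose origin is the TCP and whose axes are the flange's). Camera axes: x right, y down, z forward; pixel columns grow to the right and rows downward; lengths in m; the calibration is good to about 2 mm. A picture is of the moment at which its call begins: read the wrist's pose just before it. There is no depth.
- manip.close_job(): hands the job in, once; it reports no verdict.
Trained networks look in a picture, given as the dict that the camera call returned (one of the last four; its "shot" number tells which), for a name from the list of things; names that differ only in an ending like _2 or _b are one class to them, and where a whole thing is asked for, a point or a joint stands for the part that bears it (a point fixed in the world has none). Each returns a list of dicts, best first, with "conf" (0 to 1); they miss things now and then, are a little off and sometimes report something else, mostly with a low value. They report only what shows in the picture. A call takes as long as a camera call.
- finder.silhouettes(picture, thing): "pixels" (384x512 bool, what is visible of it) and "box" ([left, top, width, height] in pixels, round what is visible of it).
The state is a dict: "time_s": time; "joints": joint angles; "joint_vel": joint speeds; "joint_efforts": joint torques, N m; "tool_pos": TCP position; "eef_rot": TCP orientation; "contact_force": force on the tool from outside, world axes, zero at the start; "ft_torque": the same for the moment, N m; "grip_width": finger opening in m.
Only numpy, scipy, OpenCV 4.12 (cv2) and the standard library are available. Lean on these libraries where they do the work, as an engineer would, in place of code of your own. Each camera call takes 0.05 s, during which the arm holds its last target.

TASK

Swing the pencil arm in until its pencil tip stands over the flat rim of the plate on the decorating wheel. Leaving the arm there, turn the wheel steadily by its posts (no flicking), anticlockwise seen from above, until its index tab has passed the fixed pointer once and comes round, a full turn later, to stop in line with the pointer. Then swing the arm back out, well clear of the wheel, let go, and leave the mug, vase and bottle alone.

Things in the scene. Friction and masses are not known exactly. Their poses are not given: they have to be found in the camera images.
- stand: Fixed steel decorating stand; origin on the table under the wheel's axis, z up. Its +y axis points to the arm's column (24 mm thick, 262 mm from the wheel axis, arm hub top 156 mm above the table); its -y axis points to the fixed pointer; the parked arm lies on its -x side. Its yaw varies.
- wheel (a joint): Angle (rad) of the wheel about its vertical axis; grows anticlockwise seen from above and keeps counting past a full turn. 0 = index tab in line with the pointer; it starts between -0.9 and -0.3 (tab short of the pointer); 6.283 = in line again after passing once. It stays where it is left (friction torque 0.12 N m, 1.3 N at a post).
- pencil_arm (a joint): Swing angle (rad) of the pencil arm. 0 = it points straight at the wheel's axis, pencil over the middle of the plate's rim (over the rim within 0.15 rad either way). Grows clockwise seen from above as the arm swings out to the stand's -x side (stops at -0.4 and 1.75). Starts parked at 0.9 to 1.5. Stays where it is left (friction 0.12 N m, 1.1 N at the knob).
- wheel_axis (a point): Centre of the top face of the wheel, an aluminium disc 220 mm in diameter, top 50 mm above the table. A white soup plate is clamped on it (turns with it): its flat rim lies between 57 and 82 mm from the axis, top 83 mm above the table.
- post0 (a point): Centre of the top of one of three upright round rubber-sleeved holding posts on the wheel, each 18 mm in diameter, 92 mm from the wheel's axis, 85 mm tall, top 135 mm above the table, to be gripped from above. At wheel angle 0 it is at 195 degrees in the stand's frame (anticlockwise from its x axis).
- post1 (a point): Top of the second post, like post0, 120 degrees further anticlockwise.
- post2 (a point): Top of the third post, like post0, 240 degrees further anticlockwise.
- tab (a point): Outer end of the index tab, a 10 mm wide metal tongue sticking out of the wheel's edge, at disc-top height, 131 mm from the axis. It turns with the wheel.
- pointer (a point): Inner end of the fixed pointer, a small square steel upright with a finger, beside the wheel on the side away from the column, 134 mm from the axis, 56 mm above the table.
- pivot (a point): Point on the arm's vertical swing axis, 150 mm above the table, 262 mm from the wheel's axis. The arm is a steel bar 16 mm wide, 200 mm long, underside 139 mm and top 151 mm above the table: over the wheel, the posts pass beneath it, but a gripper holding a post cannot.
- knob (a point): Centre of the top of the arm's upright round wooden knob, 20 mm in diameter, 41 mm tall above the bar, top 192 mm above the table, 105 mm from the arm's pivot axis. To be gripped from above.
- pencil_tip (a point): Lower tip of the upright pencil at the end of the arm, 190 mm from the pivot axis, 85 mm above the table (just over the plate's rim). The pencil is 8 mm thick and reaches up to 153 mm.
- mug: Bystander: white mug, 80 mm wide, 95 mm high, origin under its centre.
- vase: Bystander: unglazed vase, 90 mm wide, 125 mm high, origin under its centre.
- bottle: Bystander: small bottle, 48 mm wide, 95 mm high, origin under its centre.

How it is judged:
On the way, in this order (a step that is already met when the one before it is completed fails the run):
1. the pencil tip is over the plate's rim, before the tab has reached the pointer (horizontal distance between pencil_tip and wheel_axis between 0.056 and 0.084 m and value of joint wheel below 0 rad), for 0.2 s.
2. the wheel has gone round and the tab stands in line with the pointer for the second time, pencil still over the rim (horizontal distance between pencil_tip and wheel_axis between 0.056 and 0.084 m and value of joint wheel between 6.1232 and 6.4432 rad and velocity of joint wheel between -0.05 and 0.05 rad/s), for 0.2 s.
At the end, for the whole second after the job is handed in: The wheel is at rest with its tab in line with the pointer after passing it once and coming round again (joint 6.283 within 0.16 rad), and the arm is at rest with the pencil tip at least 150 mm from the wheel's axis, seen from above; mug, vase and bottle are where they were (value of joint wheel between 6.1232 and 6.4432 rad and horizontal distance between pencil_tip and wheel_axis above 0.15 m and velocity of joint wheel between -0.05 and 0.05 rad/s and velocity of joint pencil_arm between -0.05 and 0.05 rad/s); the robot touches nothing.
It fails at once if the wheel is turned with the pencil not over the plate's rim (value of joint wheel between 0.05 and 5.9832 rad and not (horizontal distance between pencil_tip and wheel_axis between 0.056 and 0.084 m)).
It fails at once if the wheel is flicked (faster than 4 rad/s) (velocity of joint wheel above 4 rad/s or velocity of joint wheel below -4 rad/s).
It fails at once if the mug, vase or bottle is moved by more than 30 mm (distance of any of mug, vase, bottle from where it was at the start of the episode above 0.03 m).
It also fails if it takes over 72 s, if anything falls off the work surface, if the arm or the gripper's body presses on something with over 40 N, if the wrist force passes 120 N, or if a joint passes its speed limit or range.

## Working session

There is one attempt and no reset: what is moved stays moved. The work goes in short steps, Python scripts to look and compute and a tool call to move; the robot and the scene stay as the last step left them, time stands still between calls to the robot, and variables do not carry over. Pictures are saved under pics/ and viewed, and the job is handed in when it is done.

Besides the shell and the picture viewer there is one more tool, called after "Request:" as a command line: name --argument value ..., lists and objects as JSON in quotes. send_rows: Moves the arm, as the interface text tells. Its arguments: {"type":"object","properties":{"series":{"type":"array"},"squeeze":{"type":"number"}},"required":["series"]}

```bash
ls; mkdir -p pics; python3 - <<'E'
from plant import manip, eyes, finder
import cv2
s=manip.get_state();print({k:s[k] for k in ['time_s','tool_pos','eef_rot','joints','grip_width']})
for n in ['scene','top']:
    p=eyes.get_image(n);cv2.imwrite(f'pics/{n}0.png',p['img'][:,:,::-1])
    print(n,p['fx'],p['cx'],p['cy'],p['R'],p['t'])
    for th in (['stand','wheel','pencil_arm','knob','post0','tab','pointer','mug','vase','bottle']):
        r=finder.silhouettes(p,th);print(th,[(round(d['conf'],2),d['box']) for d in r][:4])
E
```

```text
pics
{'time_s': 0.0, 'tool_pos': array([ 0.25748958, -0.62319898,  0.23739438]), 'eef_rot': array([-3.13936810e+00, -7.35111273e-05,  3.91779744e-01]), 'joints': array([-1.21591628e+00,  2.64767194e-01,  1.60534468e+00, -9.00009892e-06,
        1.27370653e+00, -3.68971392e-02]), 'grip_width': 0.08839012347323585}
scene 375.3313225841272 253.74735329127392 190.49466115783508 [[-0.36005104  0.93278131 -0.016801  ]
 [ 0.75429242  0.28046272 -0.59361907]
 [-0.54900472 -0.22640603 -0.80457077]] [ 0.27812672 -0.34695139  1.45067314]
stand [(0.86, [187.0, 157.8, 199.8, 153.8]), (0.23, [170.3, 135.8, 17.7, 22.6])]
wheel [(0.67, [225.3, 166.3, 77.3, 75.7]), (0.24, [182.8, 157.2, 197.7, 153.5])]
pencil_arm [(0.58, [346.8, 159.9, 15.5, 69.5])]
knob [(0.8, [349.4, 162.1, 14.5, 69.6]), (0.37, [141.9, 143.4, 32.2, 39.0])]
post0 [(0.98, [227.8, 164.1, 75.1, 79.8])]
tab [(0.75, [224.5, 163.1, 77.9, 74.7])]
pointer [(0.88, [184.6, 155.7, 194.8, 152.1]), (0.5, [348.4, 160.7, 15.5, 67.4])]
mug [(0.79, [126.8, 183.3, 39.8, 33.2]), (0.37, [226.7, 166.4, 72.2, 74.9])]
vase [(0.77, [140.2, 145.6, 30.6, 35.
[... 185 characters left out ...]
5]
 [ 0.11694934 -0.01518791 -0.99302174]] [-0.1136699   0.56153624  1.34708714]
stand [(0.84, [125.0, 126.7, 172.9, 129.7])]
wheel [(0.82, [195.6, 155.8, 77.2, 72.2])]
pencil_arm [(0.92, [137.0, 167.2, 23.3, 78.9]), (0.39, [124.3, 130.2, 175.0, 125.2])]
knob [(0.63, [135.6, 168.4, 27.8, 78.9]), (0.23, [125.2, 126.3, 172.6, 126.7])]
post0 [(0.68, [200.9, 159.5, 74.6, 68.3]), (0.33, [136.8, 169.3, 25.4, 77.8])]
tab [(0.82, [199.0, 158.3, 73.0, 69.0])]
pointer [(0.63, [124.7, 126.1, 175.8, 133.2]), (0.55, [198.0, 156.9, 73.6, 71.9])]
mug [(0.66, [334.5, 143.0, 31.0, 34.2])]
vase [(0.85, [343.6, 187.1, 29.8, 26.7]), (0.23, [332.6, 144.8, 33.0, 31.6])]
bottle [(0.76, [338.9, 231.1, 19.5, 16.9])]
```

```bash
python3 - <<'E'
import cv2
a=cv2.imread('pics/top0.png');cv2.imwrite('pics/top0c.png',cv2.resize(a[105:275,110:310],None,fx=3.5,fy=3.5,interpolation=cv2.INTER_CUBIC))
a=cv2.imread('pics/scene0.png');cv2.imwrite('pics/scene0c.png',cv2.resize(a[130:320,170:400],None,fx=3.,fy=3.,interpolation=cv2.INTER_CUBIC))
E
```

```text
(no output)
```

View pics/top0.png

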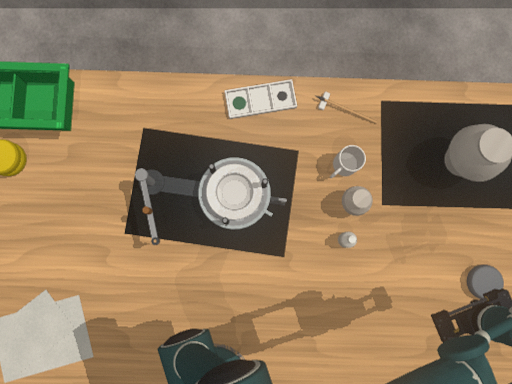

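View pics/top0c.png

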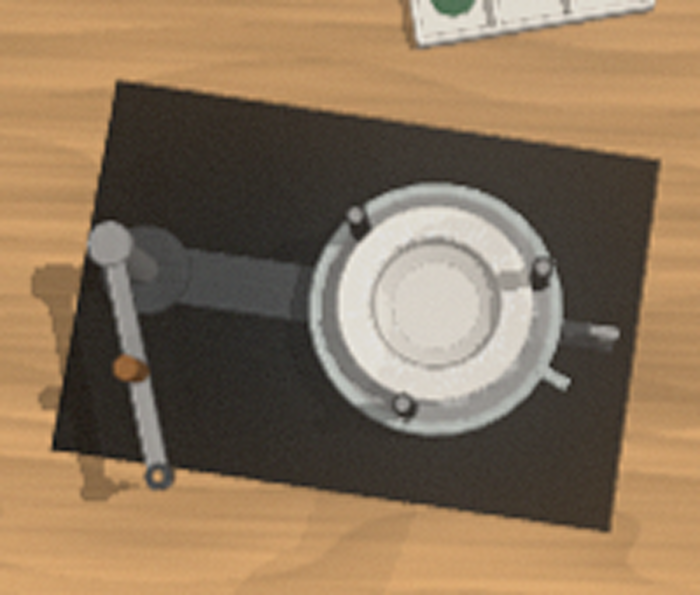

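View pics/scene0c.png

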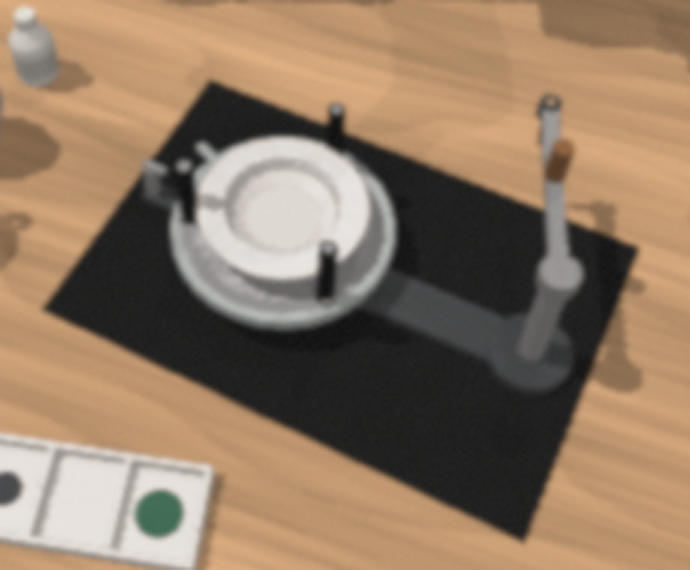

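```bash
cat > h.py <<'E'
import numpy as np
from plant import manip, eyes, finder
import cv2
from scipy.optimize import least_squares
def proj(p,X):
    X=np.atleast_2d(X);c=X@np.array(p['R']).T+np.array(p['t'])
    return np.c_[p['fx']*c[:,0]/c[:,2]+p['cx'],p['fy']*c[:,1]/c[:,2]+p['cy']]
def pts(q):
    x,y,yaw,w,a=q
    def P(r,ang,z):return np.array([x+r*np.cos(yaw+ang),y+r*np.sin(yaw+ang),z])
    d={}
    for i in range(3): d[f'post{i}']=P(.092,np.radians(195+120*i)+w,.135)
    d['tab']=P(.131,-np.pi/2+w,.050)
    d['pointer']=P(.134,-np.pi/2,.056)
    d['axis']=P(0,0,.05); d['rimc']=P(0,0,.083)
    h=P(.262,np.pi/2,.156);d['hub']=h
    b=yaw-np.pi/2-a
    u=np.array([np.cos(b),np.sin(b),0])
    for n,r,z in [('knob',.105,.192),('pencil',.190,.153),('tip',.190,.085)]:
        v=h+r*u;v[2]=z;d[n]=v
    return d
def fit(obs,q0,fixed=None):
    def f(q):
        d=pts(q);return np.concatenate([(proj(p,d[n])[0]-uv) for p,o in obs for n,uv in o.items()])
    r=least_squares(f,q0,loss='soft_l1');return r
E
python3 - <<'E'
from h import *
pt=eyes.get_image('top');ps=eyes.get_image('scene')
c=lambda o,s,d:{k:np.array([(v[0]+.5)/s-.5+o[0],(v[1]+.5)/s-.5+o[1]]) for k,v in d.items()}
ot=c((110,105),3.5,dict(hub=(110,242),knob=(124,368),pencil=(158,474),post2=(356,212),post1=(542,262),post0=(403,401),tab=(567,385),axis=(436,309)))
os=c((170,130),3,dict(hub=(560,270),knob=(564,147),pencil=(550,102),post0=(336,109),post1=(184,165),post2=(327,246),tab=(203,147)))
r=fit([(pt,ot),(ps,os)],[.6,0,1.5,-.6,1.2])
print(r.x.round(4),r.cost);print(r.fun.reshape(-1,2).round(1))
for k,v in pts(r.x).items():print(k,v.round(4),np.hypot(*v[:2]).round(3))
q=r.x;np.save('q.npy',q)
for n,p in(('top',pt),('scene',ps)):
    for th in['mug','vase','bottle']:
        for d in finder.silhouettes(p,th)[:1]:
            b=d['box'];u=np.array([(b[0]+b[2]/2-p['cx'])/p['fx'],(b[1]+b[3]/2-p['cy'])/p['fy'],1]);R=np.array(p['R']);w=R.T@u;C=-R.T@np.array(p['t']);print(n,th,(C+w*(.05-C[2])/w[2]).round(3))
print(manip.get_state()['time_s'])
E
```

```text
[ 0.5717 -0.0461 -0.1179 -0.3925  1.2003] 3.5290981352268753
[[-0.5  0.4]
 [ 0.2 -0.2]
 [-0.3  0.7]
 [-0.3  0.6]
 [ 0.3  1.4]
 [-0.3  0.6]
 [-0.4 -0.2]
 [-0.2 -0.5]
 [-0.1  0.6]
 [-0.4  0.1]
 [-0.   0.1]
 [-0.1  0.3]
 [-0.4  0.5]
 [-0.1  0.9]
 [-1.3 -0.6]]
post0 [ 0.4825 -0.0234  0.135 ] 0.483
post1 [ 0.5966 -0.1346  0.135 ] 0.612
post2 [0.6358 0.0198 0.135 ] 0.636
tab [ 0.5077 -0.1604  0.05  ] 0.532
pointer [ 0.5559 -0.1791  0.056 ] 0.584
axis [ 0.5717 -0.0461  0.05  ] 0.574
rimc [ 0.5717 -0.0461  0.083 ] 0.574
hub [0.6025 0.2141 0.156 ] 0.639
knob [0.5008 0.1879 0.192 ] 0.535
pencil [0.4185 0.1666 0.153 ] 0.45
tip [0.4185 0.1666 0.085 ] 0.45
top mug [ 0.677 -0.397  0.05 ]
top vase [ 0.561 -0.425  0.05 ]
top bottle [ 0.437 -0.392  0.05 ]
scene vase [ 0.54  -0.425  0.05 ]
scene bottle [ 0.566 -0.048  0.05 ]
1.5
```

```bash
cat >> h.py <<'E'
from scipy.spatial.transform import Rotation as Ro
def to(xyz,yaw):
    s=manip.get_state();R=Ro.from_euler('xyz',s['eef_rot'])
    T=Ro.from_euler('xyz',[np.pi,0,yaw])
    rv=(R.inv()*T).as_rotvec();d=np.array(xyz)-s['tool_pos']
    print('t',round(s['time_s'],2),'pos',s['tool_pos'].round(4),'rpy',s['eef_rot'].round(3),'F',np.round(s['contact_force'],1),'w',round(s['grip_width'],4),'j6',s['joints'][5].round(2))
    print('rotate first',rv.round(3),'then shift',T.inv().apply(d).round(4))
E
python3 -c "
from h import *
to([.5008,.1879,.25],.2526)"
```

```text
t 1.5 pos [ 0.2577 -0.6239  0.2387] rpy [-3.142 -0.     0.392] F [ 0.1  0.3 -0.1] w 0.0882 j6 -0.04
rotate first [-0.    -0.     0.139] then shift [ 0.4382 -0.7252 -0.0113]
```

Request:
send_rows --series '[[[0.024,-0.04,0],[0,0,0.14],100],[[0.024,-0.04,0],[0,0,0],100],[[0.024,-0.04,0],[0,0,0],100],[[0.024,-0.04,0],[0,0,0],100],[[0.024,-0.04,0],[0,0,0],100],[[0.024,-0.04,0],[0,0,0],100],[[0.024,-0.04,0],[0,0,0],100],[[0.024,-0.04,0],[0,0,0],100]]'

```text
time_s: 2.3
tool_pos: [0.3578, -0.263, 0.239]
eef_rot: [3.141, -0.001, 0.251]
contact_force: [0.4, 0.2, -0.1]
grip_width: 0.0882
```

Request:
send_rows --series '[[[0.024,-0.04,0],[0,0,0],100],[[0.024,-0.04,0],[0,0,0],100],[[0.024,-0.04,0],[0,0,0],100],[[0.024,-0.04,0],[0,0,0],100],[[0.024,-0.04,0],[0,0,0],100],[[0.024,-0.04,0],[0,0,0],100],[[0.024,-0.04,0],[0,0,0],100],[[0.0,0,0],[0,0,0],100]]'

```text
time_s: 3.1
tool_pos: [0.4515, 0.0531, 0.2391]
eef_rot: [-3.14, -0.002, 0.258]
contact_force: [-0.6, -0.4, -0.2]
grip_width: 0.088
```

```bash
python3 -c "
from h import *
to([.5008,.1879,.23],.2526)"
```

```text
t 3.1 pos [0.4515 0.0531 0.2391] rpy [-3.14e+00 -2.00e-03  2.58e-01] F [-0.6 -0.4 -0.2] w 0.088 j6 1.37
rotate first [-0.002 -0.002  0.006] then shift [ 0.0815 -0.1182  0.0091]
```

Request:
send_rows --series '[[[0.027,-0.039,0],[0,0,0],100],[[0.027,-0.039,0],[0,0,0],100],[[0.0275,-0.04,0],[0,0,0.006],100],[[0,0,0.0],[0,0,0],100],[[0,0,0.02],[0,0,0],100],[[0,0,0.02],[0,0,0],100],[[0,0,0.02],[0,0,0],100],[[0,0,0],[0,0,0],100]]'

```text
time_s: 3.9
tool_pos: [0.4975, 0.1805, 0.1756]
eef_rot: [3.141, 0.007, 0.245]
contact_force: [0.2, 0.2, 0.4]
grip_width: 0.0879
```

```bash
python3 -c "
from h import *
to([.5008,.1879,.159],.2526)
p=eyes.get_image('wrist');cv2.imwrite('pics/w1.png',p['img'][:,:,::-1])"
```

```text
t 3.9 pos [0.4975 0.1805 0.1756] rpy [3.141 0.007 0.245] F [0.2 0.2 0.4] w 0.0879 j6 1.63
rotate first [ 0.001  0.007 -0.008] then shift [ 0.005  -0.0063  0.0166]
```

View pics/w1.png

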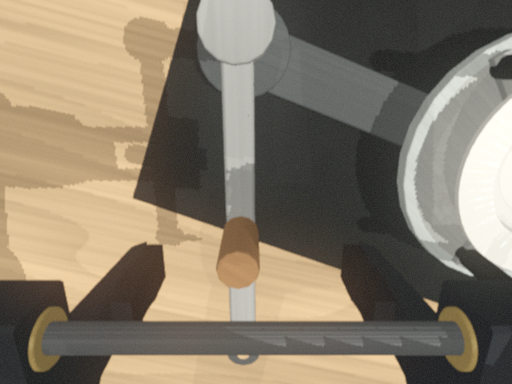

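Request:
send_rows --series '[[[0.005,-0.005,0.008],[0,0.004,-0.004],100],[[0,0,0.008],[0,0,0],100],[[0,0,0],[0,0,0],0],[[0,0,0],[0,0,0],0],[[0,0,0],[0,0,0],0],[[0,0,0],[0,0,0],0],[[0,0,0],[0,0,0],0],[[0,0,0],[0,0,0],0]]' --squeeze 12

```text
time_s: 4.75
tool_pos: [0.5038, 0.1891, 0.1629]
eef_rot: [-3.142, -0.004, 0.25]
contact_force: [-0.6, -0.1, 0.4]
grip_width: 0.0421
```

```bash
python3 -c "
from h import *
to([.5008,.1879,.159],.2526)
q=np.load('q.npy');h=pts(q)['hub'];p=manip.get_state()['tool_pos'];print(np.arctan2(*(p-h)[1::-1]),np.hypot(*(p-h)[:2]))"
```

```text
t 4.75 pos [0.5038 0.1891 0.1629] rpy [-3.142 -0.004  0.25 ] F [-0.6 -0.1  0.4] w 0.0421 j6 1.63
rotate first [-0.    -0.004 -0.003] then shift [-0.0032  0.0004  0.0039]
-2.8932503056565055 0.101819095295942
```

Request:
send_rows --series '[[[0,0,0],[0,0,0],0],[[0,0,0],[0,0,0],0],[[0,0,0],[0,0,0],0],[[0,0.0053,0],[0,0,-0.05],0],[[0.0003,0.0084,0],[0,0,-0.08],0],[[0.0003,0.0084,0],[0,0,-0.08],0],[[0.0003,0.0084,0],[0,0,-0.08],0],[[0,0,0],[0,0,0],0]]'

```text
time_s: 5.55
tool_pos: [0.5159, 0.1606, 0.1627]
eef_rot: [3.14, -0.005, 0.539]
contact_force: [1.8, 1.7, -2.0]
grip_width: 0.0194
```

```bash
cat >> h.py <<'E'
def arm():
    q=np.load('q.npy');h=pts(q)['hub'];p=manip.get_state()['tool_pos'];b=np.arctan2(*(p-h)[1::-1])
    a=q[2]-np.pi/2-b
    print('a from tcp',a,'r',np.hypot(*(p-h)[:2]))
    t=pts([*q[:4],0]);to([*t['knob'][:2],.16],q[2]-np.pi/2+np.pi)
E
python3 -c "
from h import *
arm()"
```

```text
a from tcp 0.8994302843060233 r 0.10173696686429345
t 5.55 pos [0.5159 0.1606 0.1627] rpy [ 3.14  -0.005  0.539] F [ 1.8  1.7 -2. ] w 0.0194 j6 1.29
rotate first [ 0.004 -0.004 -0.913] then shift [-0.0417  0.0797  0.0027]
```

Request:
send_rows --series '[[[0.0004,0.0092,0],[0,0,-0.09],0],[[0.0004,0.0092,0],[0,0,-0.09],0],[[0.0004,0.0092,0],[0,0,-0.09],0],[[0.0004,0.0092,0],[0,0,-0.09],0],[[0.0004,0.0092,0],[0,0,-0.09],0],[[0.0004,0.0092,0],[0,0,-0.09],0],[[0.0004,0.0092,0],[0,0,-0.09],0],[[0,0,0],[0,0,0],0]]'

```text
time_s: 6.35
tool_pos: [0.5639, 0.1204, 0.1628]
eef_rot: [3.138, -0.005, 1.169]
contact_force: [1.8, 5.1, -2.3]
grip_width: 0.0196
```

```bash
python3 -c "
from h import *
arm()"
```

```text
a from tcp 0.2724863582908952 r 0.10130235990548607
t 6.35 pos [0.5639 0.1204 0.1628] rpy [ 3.138 -0.005  1.169] F [ 1.8  5.1 -2.3] w 0.0196 j6 0.57
rotate first [ 0.004 -0.005 -0.284] then shift [-0.0074  0.0273  0.0028]
```

Request:
send_rows --series '[[[-0.0004,0.0092,0],[0,0,-0.09],0],[[-0.0004,0.0092,0],[0,0,-0.09],0],[[-0.0004,0.0092,0],[0,0,-0.09],0],[[0,0.0,0],[0,0,0],0],[[0,0,0],[0,0,0],0],[[0,0,0],[0,0,0],0],[[0,0,0],[0,0,0],0],[[0,0,0],[0,0,0],0]]'

```text
time_s: 7.15
tool_pos: [0.5892, 0.1138, 0.1628]
eef_rot: [3.138, -0.008, 1.437]
contact_force: [2.6, 12.1, -4.3]
grip_width: 0.0195
```

```bash
python3 -c "
from h import *
arm()
for n in ['scene','top']:
    p=eyes.get_image(n);a=p['img'][:,:,::-1]
    a=a[105:275,110:310] if n=='top' else a[130:320,170:400]
    a=cv2.resize(a,None,fx=3.4,fy=3.4,interpolation=cv2.INTER_CUBIC)
    cv2.imwrite(f'pics/{n}1.png',a[:600,:800])
"
```

```text
a from tcp 0.013895685622398402 r 0.10119535736355156
t 7.15 pos [0.5892 0.1138 0.1628] rpy [ 3.138 -0.008  1.437] F [ 2.6 12.1 -4.3] w 0.0195 j6 0.28
rotate first [ 0.004 -0.008 -0.016] then shift [-0.0038  0.0014  0.0028]
```

View pics/scene1.png

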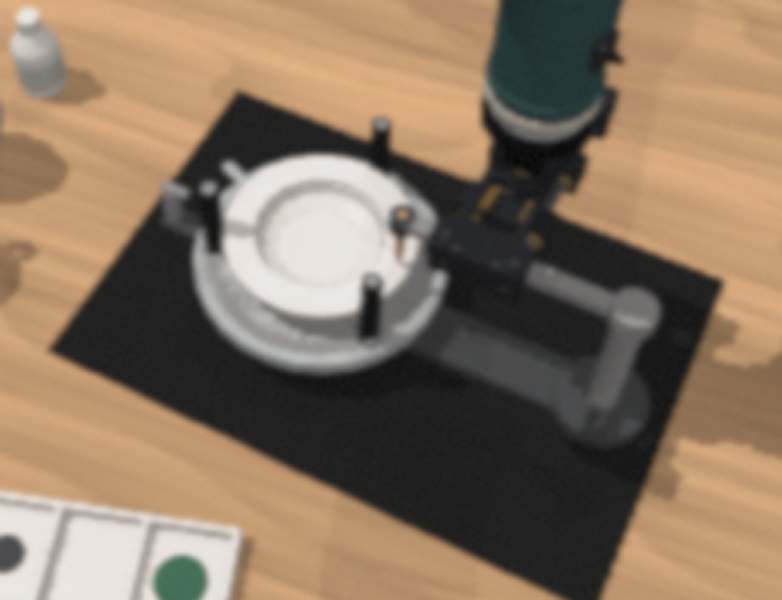

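View pics/top1.png

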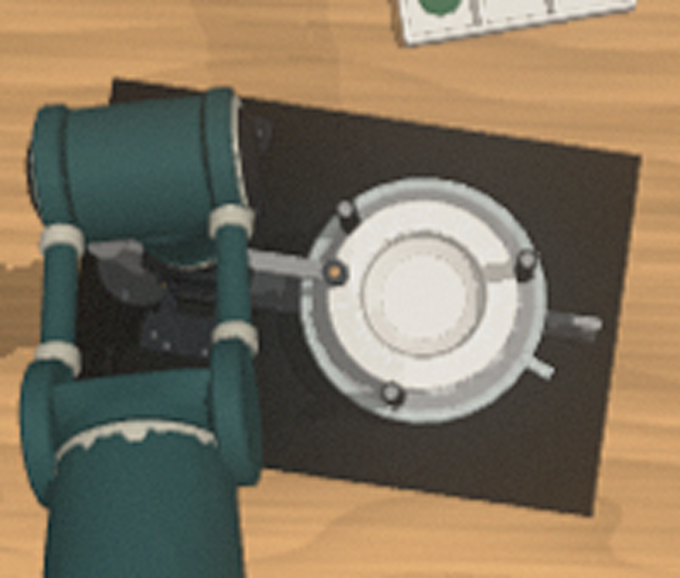

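Request:
send_rows --series '[[[0,0,0],[0,0,0],60],[[0,0,0],[0,0,0],60],[[0,0,0],[0,0,0],60],[[0,0,-0.02],[0,0,0],60],[[0,0,-0.03],[0,0,0],60],[[0,0,-0.03],[0,0,0],60],[[0,0,0],[0,0,0],40],[[0,0,0],[0,0,0],40]]'

```text
time_s: 8.05
tool_pos: [0.589, 0.1092, 0.2438]
eef_rot: [3.136, -0.002, 1.439]
contact_force: [0.2, 0.1, -0.4]
grip_width: 0.0387
```

```bash
python3 - <<'E'
from h import *
q=np.load('q.npy')
pt=eyes.get_image('top');ps=eyes.get_image('scene')
c=lambda o,s,d:{k:np.array([(v[0]+.5)/s-.5+o[0],(v[1]+.5)/s-.5+o[1]]) for k,v in d.items()}
ot=c((110,105),3.4,dict(pencil=(335,271),post2=(346,208),post1=(527,256),post0=(392,391),tab=(549,373)))
os=c((170,130),3.4,dict(pencil=(402,213),post0=(381,124),post1=(209,187),post2=(372,281),hub=(634,307)))
r=fit([(pt,ot),(ps,os)],q);print(r.x.round(4),q.round(4));print(r.fun.reshape(-1,2).round(1))
t=pts(r.x);print(np.hypot(*(t['tip']-t['axis'])[:2]))
to(t['post0'],t and r.x[2]+np.radians(15)+r.x[3])
a=cv2.resize(pt['img'][105:275,110:310,::-1],None,fx=3.4,fy=3.4,interpolation=cv2.INTER_CUBIC);cv2.imwrite('pics/top2.png',a)
E
```

```text
[ 0.5715 -0.0461 -0.1158 -0.3899  0.0061] [ 0.5717 -0.0461 -0.1179 -0.3925  1.2003]
[[-0.3  0.3]
 [-0.4  0.1]
 [ 0.1  0.8]
 [-0.3  0.3]
 [ 0.3  0. ]
 [-0.1  0.4]
 [-0.3  0.1]
 [-0.6  0.6]
 [-0.3  0.2]
 [ 0.2  0.1]]
0.07201280448402667
t 8.15 pos [0.5876 0.1091 0.2414] rpy [ 3.140e+00 -1.000e-03  1.439e+00] F [-0.1  0.2  0. ] w 0.0356 j6 0.27
rotate first [ 0.    -0.002  1.683] then shift [-0.0701  0.1545  0.1064]
```

View pics/top2.png

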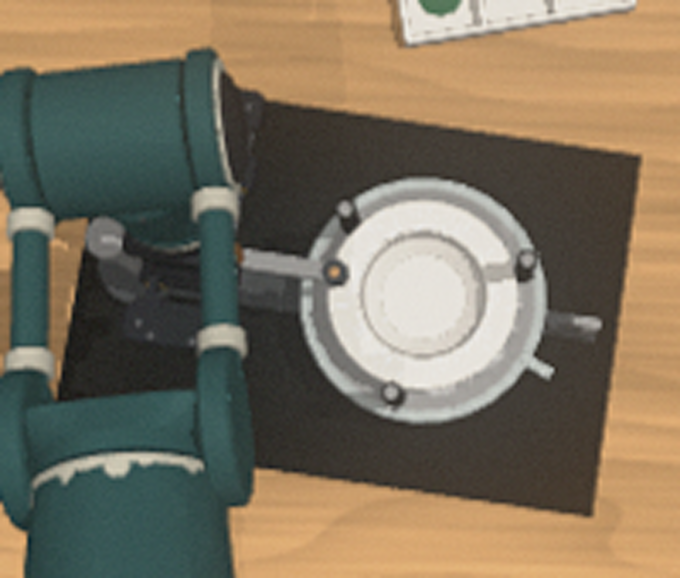

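Request:
send_rows --series '[[[-0.036,-0.0215,0],[0,0,0],60],[[-0.036,-0.0215,0],[0,0,0],60],[[-0.036,-0.0215,0],[0,0,0],60],[[-0.036,-0.0215,0],[0,0,0],60],[[0,0,0],[0,0,0.14],60],[[0,0,0],[0,0,0.14],60],[[0,0,0],[0,0,0.14],60],[[0,0,0],[0,0,0.14],60]]'

```text
time_s: 8.95
tool_pos: [0.4831, -0.0222, 0.2404]
eef_rot: [-3.141, -0.001, 0.873]
contact_force: [0.3, -0.4, 0.5]
grip_width: 0.053
```

Request:
send_rows --series '[[[0,0,0],[0,0,0.14],60],[[0,0,0],[0,0,0.14],60],[[0,0,0],[0,0,0.14],60],[[0,0,0],[0,0,0.14],60],[[0,0,0.02],[0,0,0.14],60],[[0,0,0.02],[0,0,0.14],60],[[0,0,0.02],[0,0,0.14],60],[[0,0,0],[0,0,0.14],60]]'

```text
time_s: 9.75
tool_pos: [0.4808, -0.0217, 0.1771]
eef_rot: [-3.141, 0.006, -0.246]
contact_force: [0.1, -0.7, 0.1]
grip_width: 0.0528
```

```bash
python3 -c "
from h import *
to([.4825,-.0234,.100],-.246)"
```

```text
t 9.75 pos [ 0.4808 -0.0217  0.1771] rpy [-3.141  0.006 -0.246] F [ 0.1 -0.7  0.1] w 0.0528 j6 1.72
rotate first [-0.     0.006 -0.   ] then shift [0.0021 0.0012 0.0771]
```

Request:
send_rows --series '[[[0.002,0.001,0.019],[0,0.005,0],60],[[0,0,0.019],[0,0,0],60],[[0,0,0.019],[0,0,0],60],[[0,0,0.019],[0,0,0],60],[[0,0,0],[0,0,0],0],[[0,0,0],[0,0,0],0],[[0,0,0],[0,0,0],0],[[0,0,0],[0,0,0],0]]' --squeeze 12

```text
time_s: 10.55
tool_pos: [0.4878, -0.0235, 0.1074]
eef_rot: [-3.139, -0.01, -0.24]
contact_force: [-0.5, 0.5, 0.7]
grip_width: 0.0231
```

Request:
send_rows --series '[[[0,0,0],[0,0,0],0],[[0,0,0],[0,0,0],0],[[0,0,0],[0,0,0],0],[[0,0,0],[0,0,0],0],[[0,0,0],[0,0,0],0],[[0,0,0],[0,0,0],0],[[0,0,0],[0,0,0],0],[[0,0,0],[0,0,0],0]]'

```text
time_s: 11.35
tool_pos: [0.4877, -0.0236, 0.1074]
eef_rot: [-3.14, -0.01, -0.24]
contact_force: [-0.4, -1.3, 5.3]
grip_width: 0.0174
```

```bash
cat >> h.py <<'E'
def wh(i,wt=None):
    q=np.load('q.npy');p=manip.get_state()['tool_pos']-[q[0],q[1],0]
    w=np.arctan2(p[1],p[0])-q[2]-np.radians(195+120*i)
    w=(w+1)%(2*np.pi)-1
    print('w',w,'r',np.hypot(*p[:2]),'z',p[2],'yaw wanted',(q[2]+np.radians(15+120*i)+w))
    s=manip.get_state();print(s['eef_rot'].round(3),s['contact_force'].round(1),s['grip_width'],s['joints'].round(2),s['time_s'])
E
python3 -c "
from h import *
wh(0)
p=eyes.get_image('wrist');cv2.imwrite('pics/w2.png',p['img'][:,:,::-1])"
```

```text
w -0.4050317023767316 r 0.08693594183667525 z 0.10742868979796588 yaw wanted -0.26117623298338105
[-3.14 -0.01 -0.24] [-0.4 -1.3  5.3] 0.017435839382882685 [-0.1   0.03  2.13  0.    0.97  1.71] 11.35
```

View pics/w2.png

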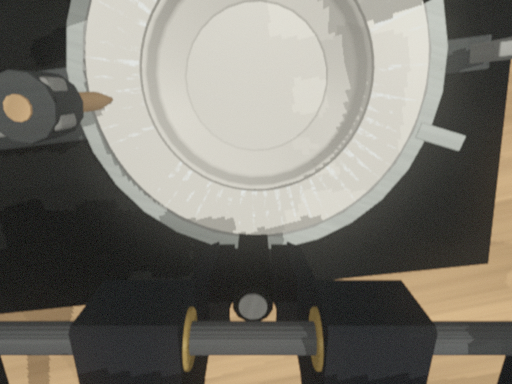

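Request:
send_rows --series '[[[-0.002,0.0,0],[0,0.005,0],0],[[-0.002,0.0,0],[0,0,0],0],[[0.0001,0.0046,0],[0,0,-0.05],0],[[0.0004,0.0083,0],[0,0,-0.09],0],[[0.0004,0.0083,0],[0,0,-0.09],0],[[0.0004,0.0083,0],[0,0,-0.09],0],[[0.0001,0.0046,0],[0,0,-0.05],0],[[0,0,0],[0,0,0],0]]'

```text
time_s: 12.2
tool_pos: [0.4852, -0.0567, 0.1076]
eef_rot: [3.137, -0.022, 0.13]
contact_force: [9.1, 0.8, -2.3]
grip_width: 0.0173
```

```bash
python3 -c "
from h import *
wh(0)"
```

```text
w -0.02152482843275738 r 0.08713950382986725 z 0.10761706764678605 yaw wanted 0.12233064096059315
[ 3.137 -0.022  0.13 ] [ 9.1  0.8 -2.3] 0.017329301448201728 [-0.17  0.02  2.14  0.    0.96  1.27] 12.2
```

Request:
send_rows --series '[[[0.0018,0.0045,0],[0,0,-0.05],0],[[0.0014,0.0083,0],[0,0,-0.095],0],[[0.0008,0.0083,0],[0,0,-0.095],0],[[0.0004,0.0083,0],[0,0,-0.095],0],[[0.0004,0.0083,0],[0,0,-0.095],0],[[0.0004,0.0083,0],[0,0,-0.095],0],[[0.0004,0.0083,0],[0,0,-0.095],0],[[0.0004,0.0083,0],[0,0,-0.095],0]]'

```text
time_s: 13.0
tool_pos: [0.5132, -0.1098, 0.1075]
eef_rot: [3.131, -0.009, 0.848]
contact_force: [0.0, 2.5, 5.2]
grip_width: 0.0172
```

```bash
python3 -c "
from h import *
wh(0)"
```

```text
w 0.6847485188775568 r 0.08642804172841453 z 0.10747562099313213 yaw wanted 0.8286039882709073
[ 3.131 -0.009  0.848] [0.  2.5 5.2] 0.01723559418387279 [-0.26  0.09  2.06  0.    0.97  0.46] 13.0
```

Request:
send_rows --series '[[[0.0004,0.0083,0],[0,0,-0.095],0],[[0.0004,0.0083,0],[0,0,-0.095],0],[[0.0004,0.0083,0],[0,0,-0.095],0],[[0.0004,0.0083,0],[0,0,-0.095],0],[[0.0004,0.0083,0],[0,0,-0.095],0],[[0.0004,0.0083,0],[0,0,-0.095],0],[[0.0004,0.0083,0],[0,0,-0.095],0],[[0.0004,0.0083,0],[0,0,-0.095],0]]'

```text
time_s: 13.8
tool_pos: [0.5734, -0.1315, 0.1074]
eef_rot: [3.13, 0.001, 1.609]
contact_force: [-0.8, 1.5, 4.4]
grip_width: 0.0179
```

```bash
python3 -c "
from h import *
wh(0)"
```

```text
w 1.446750207671844 r 0.08543611520508683 z 0.10744721784291048 yaw wanted 1.5906056770651944
[3.130e+00 1.000e-03 1.609e+00] [-0.8  1.5  4.4] 0.0178591713819616 [-0.27  0.21  1.93  0.    0.99 -0.31] 13.8
```

Request:
send_rows --series '[[[0.0001,0.0083,0],[0,0,-0.095],0],[[0.0001,0.0083,0],[0,0,-0.095],0],[[0.0001,0.0083,0],[0,0,-0.095],0],[[0.0001,0.0083,0],[0,0,-0.095],0],[[0.0002,0.0083,0],[0,0,-0.095],0],[[0.0002,0.0083,0],[0,0,-0.095],0],[[0.0002,0.0083,0],[0,0,-0.095],0],[[0.0002,0.0083,0],[0,0,-0.095],0]]'

```text
time_s: 14.6
tool_pos: [0.6316, -0.1059, 0.1074]
eef_rot: [3.135, 0.004, 2.369]
contact_force: [-6.9, 3.6, 4.9]
grip_width: 0.0171
```

```bash
python3 -c "
from h import *
wh(0)"
```

```text
w 2.212989579519662 r 0.08470232822725479 z 0.10743613884786798 yaw wanted 2.3568450489130126
[3.135 0.004 2.369] [-6.9  3.6  4.9] 0.01709623586429931 [-0.21  0.3   1.81  0.    1.02 -1.01] 14.6
```

Request:
send_rows --series '[[[0.0006,0.0083,0],[0,0,-0.095],0],[[0.0006,0.0083,0],[0,0,-0.095],0],[[0.0006,0.0083,0],[0,0,-0.095],0],[[0.0006,0.0083,0],[0,0,-0.095],0],[[0.0005,0.0083,0],[0,0,-0.095],0],[[0.0004,0.0083,0],[0,0,-0.095],0],[[0.0004,0.0083,0],[0,0,-0.095],0],[[0.0004,0.0083,0],[0,0,-0.095],0]]'

```text
time_s: 15.4
tool_pos: [0.6562, -0.0471, 0.1074]
eef_rot: [-3.14, 0.009, 3.129]
contact_force: [-4.1, -1.2, 2.7]
grip_width: 0.0175
```

```bash
python3 -c "
from h import *
wh(0)"
```

```text
w 2.9852718434885737 r 0.08455872005872939 z 0.10743795578609919 yaw wanted 3.1291273128819244
[-3.14   0.009  3.129] [-4.1 -1.2  2.7] 0.01754686193952005 [-0.11  0.33  1.77 -0.    1.03 -1.67] 15.4
```

Request:
send_rows --series '[[[0.0004,0.0083,0],[0,0,-0.095],0],[[0.0004,0.0083,0],[0,0,-0.095],0],[[0.0004,0.0083,0],[0,0,-0.095],0],[[0.0004,0.0083,0],[0,0,-0.095],0],[[0.0002,0.0061,0],[0,0,-0.07],0],[[0,0.0,0],[0,0,0],0],[[0,0,0],[0,0,0],45],[[0,0,0],[0,0,0],45]]'

```text
time_s: 16.2
tool_pos: [0.6509, -0.0091, 0.1086]
eef_rot: [-3.135, 0.013, -2.71]
contact_force: [-0.2, 0.4, -1.3]
grip_width: 0.0317
```

Request:
send_rows --series '[[[0,0,0],[0,0,0],45],[[0,0,-0.02],[0,0,0],45],[[0,0,-0.03],[0,0,0],45],[[0,0,-0.03],[0,0,0],45],[[0,0,-0.03],[0,0,0.1],45],[[0,0,0],[0,0,0.14],45],[[0,0,0],[0,0,0.14],45],[[0,0,0],[0,0,0.14],45]]'

```text
time_s: 17.0
tool_pos: [0.6495, -0.0091, 0.2195]
eef_rot: [3.141, 0.016, 3.048]
contact_force: [0.5, -0.2, 0.3]
grip_width: 0.0395
```

```bash
python3 - <<'E'
from h import *
wh(0)
for n in ['scene','top']:
    p=eyes.get_image(n);a=p['img'][:,:,::-1]
    a=a[105:275,110:310] if n=='top' else a[130:306,170:400]
    a=cv2.resize(a,None,fx=3.4,fy=3.4,interpolation=cv2.INTER_CUBIC)
    cv2.imwrite(f'pics/{n}3.png',a)
E
```

```text
w 3.4406288996528485 r 0.08620211087028427 z 0.21946447328578586 yaw wanted 3.584484369046199
[3.141 0.016 3.048] [ 0.5 -0.2  0.3] 0.03946680423061133 [-0.05  0.22  1.7  -0.    1.21 -1.53] 17.0
```

View pics/scene3.png

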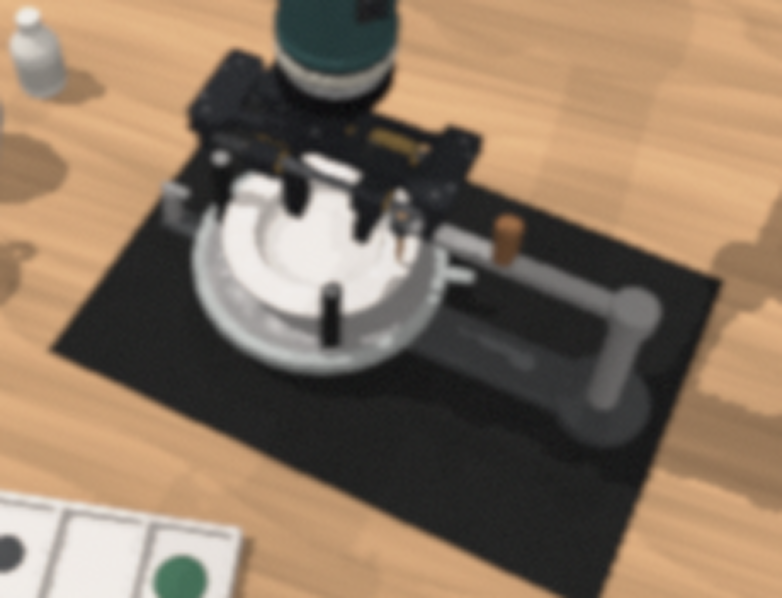

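View pics/top3.png

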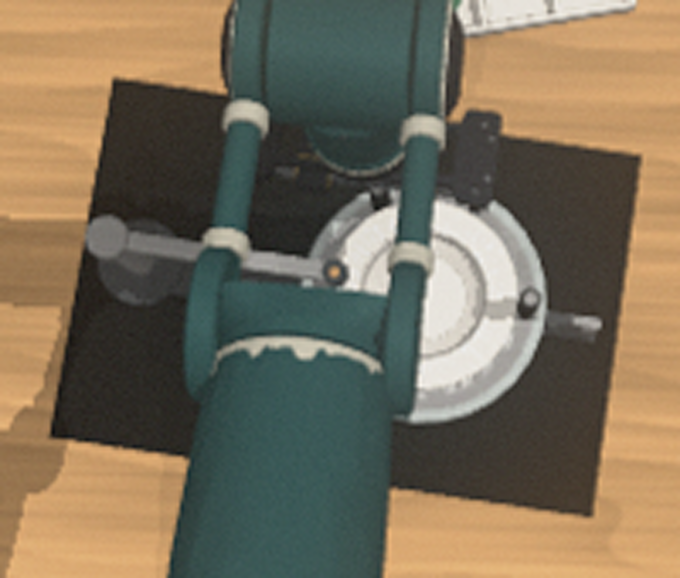

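```bash
python3 - <<'E'
from h import *
q=np.load('q.npy');q[4]=0;q[3]=3.44
pt=eyes.get_image('top');ps=eyes.get_image('scene')
c=lambda o,s,d:{k:np.array([(v[0]+.5)/s-.5+o[0],(v[1]+.5)/s-.5+o[1]]) for k,v in d.items()}
ot=c((110,105),3.4,dict(pencil=(335,271),post2=(529,298),hub=(108,236),post0=(380,197)))
os=c((170,130),3.4,dict(pencil=(402,213),post0=(331,291),post2=(220,158),hub=(634,307)))
r=fit([(pt,ot),(ps,os)],q);print(r.x.round(4),q.round(4));print(r.fun.reshape(-1,2).round(1))
q=r.x;q0=np.load('q.npy');q[:3]=q0[:3]
t=pts(q)
print(t['post1'])
to([*t['post1'][:2],.2],q[2]+np.radians(15+120)+q[3]-2*np.pi)
E
```

```text
[ 5.696e-01 -4.650e-02 -1.261e-01  3.456e+00  3.000e-04] [ 0.5717 -0.0461 -0.1179  3.44    0.    ]
[[-0.1  0.4]
 [ 0.5  0.4]
 [-0.5  0.2]
 [-0.9 -2.2]
 [-0.3  0.3]
 [ 0.  -0.7]
 [-0.3 -0.2]
 [-0.2  0.2]]
[0.49515718 0.00503269 0.135     ]
t 17.2 pos [ 0.6491 -0.0091  0.2187] rpy [-3.141  0.014  3.058] F [0.1 0.5 0.6] w 0.0396 j6 -1.54
rotate first [-0.019  0.005 -2.637] then shift [-0.1358  0.0738  0.0187]
```

Request:
send_rows --series '[[[0.0387,0,0],[0,0,0],45],[[0.0387,0,0],[0,0,0],45],[[0.0387,0.001,0],[0,0,0],45],[[0.0387,0,0],[0,0,0],45],[[0,0,0],[0,0,0.14],45],[[0,0,0],[0,0,0.14],45],[[0,0,0],[0,0,0.14],45],[[0,0,0],[0,0,0.14],45]]'

```text
time_s: 18.0
tool_pos: [0.4948, 0.0054, 0.2167]
eef_rot: [3.134, 0.012, 2.492]
contact_force: [-0.0, -0.9, 0.2]
grip_width: 0.0397
```

Request:
send_rows --series '[[[0,0,0],[0,0,0.14],45],[[0,0,0],[0,0,0.14],45],[[0,0,0],[0,0,0.14],45],[[0,0,0],[0,0,0.14],45],[[0,0,0],[0,0,0.14],45],[[0,0,0],[0,0,0.14],45],[[0,0,0],[0,0,0.14],45],[[0,0,0],[0,0,0.14],45]]'

```text
time_s: 18.8
tool_pos: [0.4949, 0.0054, 0.2166]
eef_rot: [3.128, -0.001, 1.372]
contact_force: [0.6, 0.7, -0.6]
grip_width: 0.0397
```

Request:
send_rows --series '[[[0,0,0],[0,0,0.14],45],[[0,0,0],[0,0,0.14],45],[[0,0,0],[0,0,0.14],45],[[0,0,0],[0,0,0.14],45],[[0,0,0],[0,0,0.14],45],[[0,0,0],[0,0,0.14],45],[[0,0,0],[0,0,0.14],45],[[0,0,0],[0,0,0.14],45]]'

```text
time_s: 19.6
tool_pos: [0.4949, 0.0054, 0.2166]
eef_rot: [3.137, -0.013, 0.252]
contact_force: [0.7, 0.4, -0.5]
grip_width: 0.04
```

```bash
python3 - <<'E'
from h import *
to([.4952,.005,.17],-.589)
E
```

```text
t 19.6 pos [0.4949 0.0054 0.2166] rpy [ 3.137 -0.013  0.252] F [ 0.7  0.4 -0.5] w 0.04 j6 1.28
rotate first [-0.001 -0.014  0.841] then shift [0.0005 0.0002 0.0466]
```

Request:
send_rows --series '[[[0,0,0],[0,0,0.14],45],[[0,0,0],[0,0,0.14],45],[[0,0,0],[0,0,0.14],45],[[0,0,0],[0,0,0.14],45],[[0,0,0.02],[0,0,0.14],45],[[0,0,0.02],[0,-0.014,0.14],45],[[0,0,0.01],[0,0,0],45],[[0,0,0],[0,0,0],45]]'

```text
time_s: 20.4
tool_pos: [0.494, 0.0054, 0.1648]
eef_rot: [-3.138, 0.005, -0.581]
contact_force: [-0.5, -0.2, 0.4]
grip_width: 0.0394
```

```bash
python3 - <<'E'
from h import *
to([.4952,.005,.105],-.589)
p=eyes.get_image('wrist');cv2.imwrite('pics/w3.png',p['img'][:,:,::-1])
E
```

```text
t 20.4 pos [0.494  0.0054 0.1648] rpy [-3.138  0.005 -0.581] F [-0.5 -0.2  0.4] w 0.0394 j6 2.11
rotate first [-0.004  0.005  0.008] then shift [ 0.0012 -0.0003  0.0598]
```

View pics/w3.png

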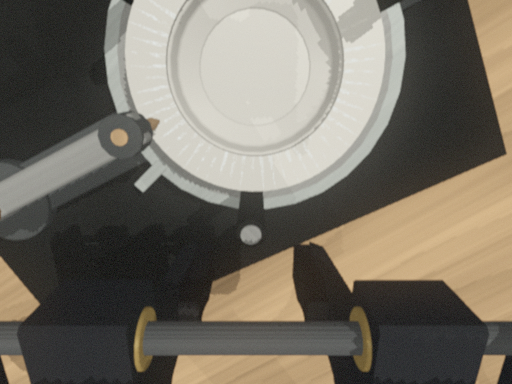

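Request:
send_rows --series '[[[-0.001,0,0.019],[0,0.003,0],45],[[-0.001,0,0.019],[0,0,0],45],[[-0.001,0,0.019],[0,0,0],45],[[0,0,0.0],[0,0,0],45],[[0,0,0],[0,0,0],0],[[0,0,0],[0,0,0],0],[[0,0,0],[0,0,0],0],[[0,0,0],[0,0,0],0]]' --squeeze 12

```text
time_s: 21.25
tool_pos: [0.4942, 0.0072, 0.1111]
eef_rot: [-3.135, -0.004, -0.585]
contact_force: [0.4, -0.0, 4.6]
grip_width: 0.0173
```

```bash
python3 - <<'E'
from h import *
wh(1)
E
```

```text
w 3.4422889421759884 r 0.093971371530353 z 0.11107560903457124 yaw wanted 5.680539513962534
[-3.135 -0.004 -0.585] [ 0.4 -0.   4.6] 0.017336805837503463 [-0.04  0.04  2.12  0.    0.98  2.11] 21.25
```

Request:
send_rows --series '[[[0.0001,0.0047,0],[0,0,-0.05],0],[[0.0004,0.0089,0],[0,0,-0.095],0],[[0.0004,0.0089,0],[0,0,-0.095],0],[[0.0004,0.0089,0],[0,0,-0.095],0],[[0.0004,0.0089,0],[0,0,-0.095],0],[[0.0004,0.0089,0],[0,0,-0.095],0],[[0.0004,0.0089,0],[0,0,-0.095],0],[[0.0004,0.0089,0],[0,0,-0.095],0]]'

```text
time_s: 22.05
tool_pos: [0.4783, -0.0567, 0.111]
eef_rot: [-3.138, -0.005, 0.134]
contact_force: [-3.6, 0.9, 8.5]
grip_width: 0.0175
```

```bash
python3 - <<'E'
from h import *
wh(1)
E
```

```text
w 4.158281024663943 r 0.0939321391370053 z 0.11102606906278199 yaw wanted 6.3965315964504885
[-3.138 -0.005  0.134] [-3.6  0.9  8.5] 0.01753683962734793 [-0.17  0.01  2.14  0.01  0.98  1.26] 22.05
```

Request:
send_rows --series '[[[0.0002,0.0089,0],[0,0,-0.095],0],[[0.0002,0.0089,0],[0,0,-0.095],0],[[0.0003,0.0089,0],[0,0,-0.095],0],[[0.0003,0.0089,0],[0,0,-0.095],0],[[0.0004,0.0089,0],[0,0,-0.095],0],[[0.0004,0.0089,0],[0,0,-0.095],0],[[0.0004,0.0089,0],[0,0,-0.095],0],[[0.0004,0.0089,0],[0,0,-0.095],0]]'

```text
time_s: 22.85
tool_pos: [0.5122, -0.1178, 0.111]
eef_rot: [3.14, -0.007, 0.894]
contact_force: [-1.5, 2.8, 8.0]
grip_width: 0.0173
```

```bash
python3 - <<'E'
from h import *
wh(1)
E
```

```text
w 4.924335749912149 r 0.09317726972733965 z 0.11103203811817342 yaw wanted 7.162586321698695
[ 3.14  -0.007  0.894] [-1.5  2.8  8. ] 0.017282613011032705 [-0.28  0.1   2.05  0.01  0.99  0.4 ] 22.85
```

Request:
send_rows --series '[[[0.0004,0.0088,0],[0,0,-0.095],0],[[0.0004,0.0088,0],[0,0,-0.095],0],[[0.0004,0.0088,0],[0,0,-0.095],0],[[0.0004,0.0088,0],[0,0,-0.095],0],[[0.0004,0.0088,0],[0,0,-0.095],0],[[0.0004,0.0088,0],[0,0,-0.095],0],[[0.0004,0.0088,0],[0,0,-0.095],0],[[0.0004,0.0088,0],[0,0,-0.095],0]]'

```text
time_s: 23.65
tool_pos: [0.5776, -0.138, 0.111]
eef_rot: [3.137, -0.004, 1.654]
contact_force: [-2.6, 2.5, 7.8]
grip_width: 0.0179
```

```bash
python3 - <<'E'
from h import *
wh(1)
E
```

```text
w -0.6025391202143382 r 0.0920887987370393 z 0.11104017135425469 yaw wanted 1.6357114515722078
[ 3.137 -0.004  1.654] [-2.6  2.5  7.8] 0.017929433015237077 [-0.28  0.22  1.91  0.01  1.01 -0.37] 23.65
```

Request:
send_rows --series '[[[0.0004,0.0088,0],[0,0,-0.095],0],[[0.0004,0.0088,0],[0,0,-0.095],0],[[0.0004,0.0088,0],[0,0,-0.095],0],[[0.0004,0.0088,0],[0,0,-0.095],0],[[0.0004,0.0088,0],[0,0,-0.095],0],[[0.0003,0.0065,0],[0,0,-0.07],0],[[0.0001,0.003,0],[0,0,-0.03],0],[[0,0,0],[0,0,0],0]]'

```text
time_s: 24.45
tool_pos: [0.627, -0.1188, 0.1111]
eef_rot: [3.135, 0.0, 2.227]
contact_force: [-0.8, 1.4, 5.0]
grip_width: 0.0177
```

Request:
send_rows --series '[[[0,0,0],[0,0,0],0],[[0,0,0],[0,0,0],0],[[0,0,0],[0,0,0],0],[[0,0,0],[0,0,0],0],[[0,0,0],[0,0,0],0],[[0,0,0],[0,0,0],0],[[0,0,0],[0,0,0],0],[[0,0,0],[0,0,0],0]]'

```text
time_s: 25.25
tool_pos: [0.6268, -0.1189, 0.111]
eef_rot: [3.135, 0.0, 2.225]
contact_force: [-1.2, 1.8, 6.0]
grip_width: 0.0179
```

```bash
python3 - <<'E'
from h import *
wh(1)
for n in ['scene','top']:
    p=eyes.get_image(n);a=p['img'][:,:,::-1]
    a=a[105:275,110:310] if n=='top' else a[130:306,170:400]
    a=cv2.resize(a,None,fx=3.4,fy=3.4,interpolation=cv2.INTER_CUBIC)
    cv2.imwrite(f'pics/{n}4.png',a)
E
```

```text
w -0.0191173646423497 r 0.09139066306506745 z 0.1110213508877777 yaw wanted 2.2191332071441963
[3.135 0.    2.225] [-1.2  1.8  6. ] 0.017850480965653694 [-0.23  0.3   1.81  0.01  1.03 -0.89] 25.25
```

View pics/scene4.png

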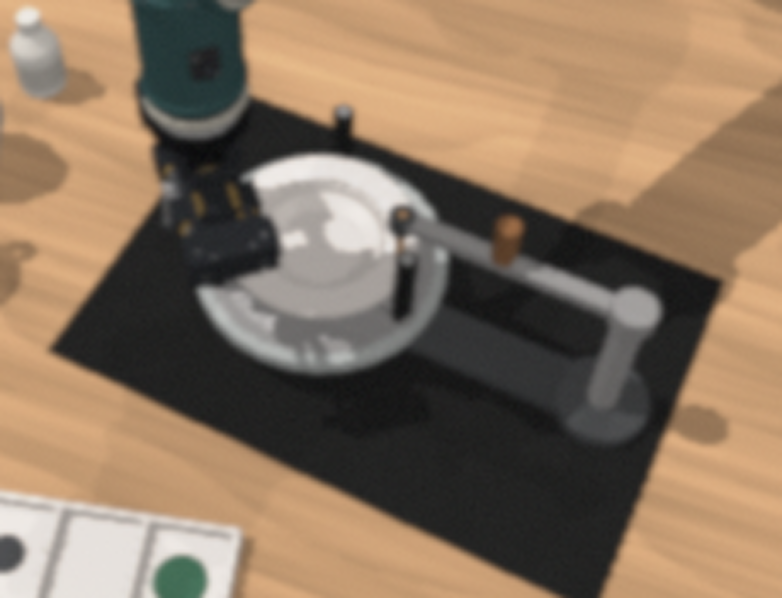

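View pics/top4.png

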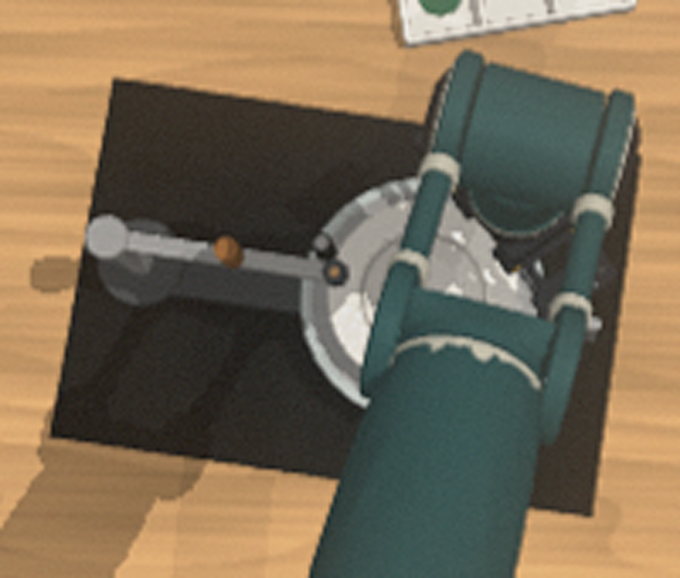

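```bash
python3 - <<'E'
from h import *
q=np.load('q.npy');q[4]=0;q[3]=0
pt=eyes.get_image('top');ps=eyes.get_image('scene')
c=lambda o,s,d:{k:np.array([(v[0]+.5)/s-.5+o[0],(v[1]+.5)/s-.5+o[1]]) for k,v in d.items()}
ot=c((110,105),3.4,dict(pencil=(335,270),post2=(323,239),hub=(108,236),knob=(230,244)))
os=c((170,130),3.4,dict(pencil=(402,213),post0=(344,113),hub=(634,307),knob=(511,224)))
r=fit([(pt,ot),(ps,os)],q);print(r.x.round(4),q.round(4));print(r.fun.reshape(-1,2).round(1))
E
```

```text
[ 0.5721 -0.047  -0.1167 -0.0353  0.007 ] [ 0.5717 -0.0461 -0.1179  0.      0.    ]
[[ 0.   0.4]
 [-0.  -0.1]
 [-0.5  0.1]
 [-1.1  1.4]
 [-0.5  0.4]
 [-0.  -0.1]
 [-0.2  0.2]
 [-1.1  0.7]]
```

Request:
send_rows --series '[[[0,0,0],[0,0,0],50],[[0,0,0],[0,0,0],50],[[0,0,0],[0,0,0],50],[[0,0,-0.02],[0,0,0],50],[[0,0,-0.03],[0,0,0],50],[[0,0,-0.04],[0,0,0],50],[[0,0,-0.04],[0,0,0],50],[[0,0,0],[0,0,0],60]]'

```text
time_s: 26.25
tool_pos: [0.6294, -0.1206, 0.2472]
eef_rot: [3.128, 0.009, 2.225]
contact_force: [0.2, 0.2, 0.9]
grip_width: 0.0498
```

```bash
python3 - <<'E'
from h import *
to([.59,.11,.245],1.453)
E
```

```text
t 26.25 pos [ 0.6294 -0.1206  0.2472] rpy [3.128 0.009 2.225] F [0.2 0.2 0.9] w 0.0498 j6 -0.89
rotate first [0.016 0.003 0.772] then shift [ 0.2244 -0.0663  0.0022]
```

Request:
send_rows --series '[[[0,0,0],[0.008,0,0.129],60],[[0,0,0],[0.008,0,0.129],60],[[0,0,0],[0,0,0.129],60],[[0,0,0],[0,0,0.129],60],[[0,0,0],[0,0,0.129],60],[[0,0,0],[0,0,0.127],60],[[0.0446,-0.0133,0],[0,0,0],60],[[0.0446,-0.0133,0],[0,0,0],60]]'

```text
time_s: 27.05
tool_pos: [0.6091, -0.0281, 0.2378]
eef_rot: [-3.131, 0.005, 1.449]
contact_force: [0.4, 1.0, -0.3]
grip_width: 0.0532
```

Request:
send_rows --series '[[[0.0446,-0.0133,0],[0,0,0],60],[[0.0446,-0.0133,0],[0,0,0],60],[[0.0446,-0.0133,0],[0,0,0],60],[[0,0,0],[0,0,0],60],[[0,0,0.02],[0,0,0],60],[[0,0,0.02],[0,0,0],60],[[0,0,0],[0,0,0],60],[[0,0,0],[0,0,0],60]]'

```text
time_s: 27.85
tool_pos: [0.5849, 0.1088, 0.1981]
eef_rot: [-3.13, 0.006, 1.452]
contact_force: [0.1, -0.4, -0.4]
grip_width: 0.0524
```

```bash
python3 - <<'E'
from h import *
to([.5895,.11,.160],1.453)
p=eyes.get_image('wrist');cv2.imwrite('pics/w4.png',p['img'][:,:,::-1])
p=eyes.get_image('top');cv2.imwrite('pics/top5.png',cv2.resize(p['img'][105:275,110:310,::-1],None,fx=3.4,fy=3.4,interpolation=cv2.INTER_CUBIC))
E
```

```text
t 27.85 pos [0.5849 0.1088 0.1981] rpy [-3.13   0.006  1.452] F [ 0.1 -0.4 -0.4] w 0.0524 j6 0.26
rotate first [-0.011  0.006 -0.001] then shift [0.0017 0.0044 0.0381]
```

View pics/w4.png

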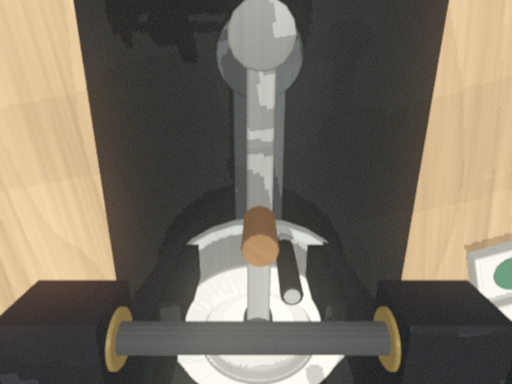

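View pics/top5.png

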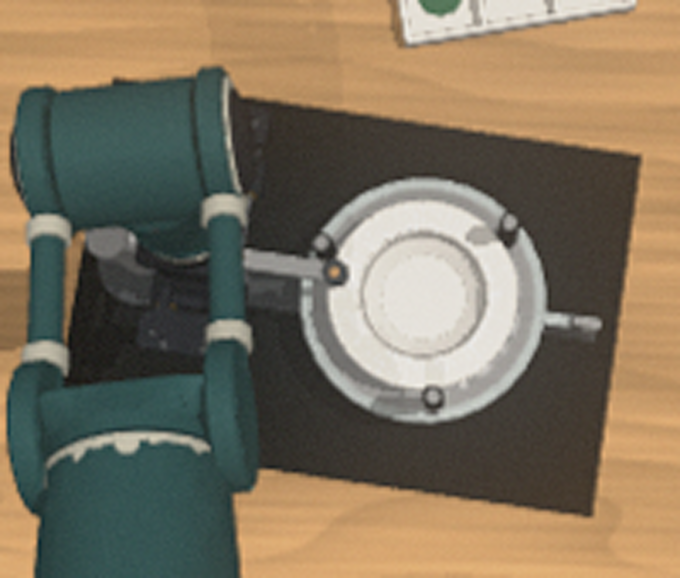

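Request:
send_rows --series '[[[0.001,0.0035,0.012],[-0.01,0.005,0],60],[[0,0,0.012],[0,0,0],60],[[0,0,0.01],[0,0,0],60],[[0,0,0],[0,0,0],0],[[0,0,0],[0,0,0],0],[[0,0,0],[0,0,0],0],[[0,0,0],[0,0,0],0],[[0,0,0],[0,0,0],0]]' --squeeze 12

```text
time_s: 28.75
tool_pos: [0.5893, 0.1101, 0.1656]
eef_rot: [3.14, 0.0, 1.453]
contact_force: [-0.3, 0.1, 1.2]
grip_width: 0.0194
```

```bash
python3 -c "
from h import *
arm()"
```

```text
a from tcp 0.008585110837349585 r 0.10486122029323715
t 28.75 pos [0.5893 0.1101 0.1656] rpy [3.14  0.    1.453] F [-0.3  0.1  1.2] w 0.0194 j6 0.26
rotate first [0.001 0.    0.   ] then shift [-0.0001  0.0009  0.0056]
```

Request:
send_rows --series '[[[0,0,0],[0,0,0],0],[[0.0001,-0.0052,0],[0,0,0.05],0],[[0.0004,-0.0094,0],[0,0,0.09],0],[[0.0004,-0.0094,0],[0,0,0.09],0],[[0.0004,-0.0094,0],[0,0,0.09],0],[[0.0004,-0.0094,0],[0,0,0.09],0],[[0.0004,-0.0094,0],[0,0,0.09],0],[[0.0004,-0.0094,0],[0,0,0.09],0]]'

```text
time_s: 29.55
tool_pos: [0.5335, 0.1344, 0.1656]
eef_rot: [3.14, -0.001, 0.859]
contact_force: [0.3, 0.4, 0.2]
grip_width: 0.0195
```

```bash
python3 -c "
from h import *
arm()"
```

```text
a from tcp 0.5953946861591204 r 0.10540172420187009
t 29.55 pos [0.5335 0.1344 0.1656] rpy [ 3.14e+00 -1.00e-03  8.59e-01] F [0.3 0.4 0.2] w 0.0195 j6 0.91
rotate first [ 0.002 -0.001 -0.594] then shift [-0.0177  0.0591  0.0056]
```

Request:
send_rows --series '[[[0.0004,-0.0094,0],[0,0,0.09],0],[[0.0004,-0.0094,0],[0,0,0.09],0],[[0.0004,-0.0094,0],[0,0,0.09],0],[[0.0004,-0.0094,0],[0,0,0.09],0],[[0.0004,-0.0094,0],[0,0,0.09],0],[[0.0001,-0.0052,0],[0,0,0.05],0],[[0,0,0],[0,0,0],0],[[0,0,0],[0,0,0],0]]'

```text
time_s: 30.35
tool_pos: [0.5035, 0.1768, 0.1655]
eef_rot: [3.141, -0.001, 0.364]
contact_force: [-1.4, 1.0, 5.1]
grip_width: 0.0193
```

```bash
python3 -c "
from h import *
arm()"
```

```text
a from tcp 1.0924855150274233 r 0.10576320339591466
t 30.35 pos [0.5035 0.1768 0.1655] rpy [ 3.141e+00 -1.000e-03  3.640e-01] F [-1.4  1.   5.1] w 0.0193 j6 1.5
rotate first [ 1.000e-03 -1.000e-03 -1.088e+00] then shift [-0.0563  0.0939  0.0055]
```

Release, rise, and back away toward the base side.

Request:
send_rows --series '[[[0,0,0],[0,0,0],80],[[0,0,0],[0,0,0],80],[[0,0,0],[0,0,0],80],[[0,0,0],[0,0,0],80],[[0,0,-0.03],[0,0,0],80],[[0,0,-0.04],[0,0,0],80],[[0,0,-0.04],[0,0,0],80],[[0,0,-0.04],[0,0,0],80]]'

```text
time_s: 31.15
tool_pos: [0.503, 0.1763, 0.3161]
eef_rot: [3.141, 0.0, 0.363]
contact_force: [1.7, -0.3, -0.7]
grip_width: 0.0707
```

Request:
send_rows --series '[[[0,-0.03,0],[0,0,0],80],[[0,-0.04,0],[0,0,0],80],[[0,-0.04,0],[0,0,0],80],[[0,-0.04,0],[0,0,0],80],[[0,-0.04,0],[0,0,0],80],[[0,-0.03,0],[0,0,0],80],[[0,0,0],[0,0,0],80],[[0,0,0],[0,0,0],80]]'

```text
time_s: 31.95
tool_pos: [0.4249, 0.3823, 0.3143]
eef_rot: [3.14, 0.0, 0.364]
contact_force: [0.2, 0.7, 0.2]
grip_width: 0.0708
```

```bash
python3 - <<'E'
from h import *
s=manip.get_state();print(s['tool_pos'],s['contact_force'],s['time_s'])
for n in ['scene','top']:
    p=eyes.get_image(n);a=p['img'][:,:,::-1]
    if n=='top': cv2.imwrite('pics/top6f.png',a)
    a=a[105:275,110:310] if n=='top' else a[130:306,170:400]
    a=cv2.resize(a,None,fx=3.4,fy=3.4,interpolation=cv2.INTER_CUBIC)
    cv2.imwrite(f'pics/{n}6.png',a)
E
```

```text
[0.42492541 0.38227635 0.31433299] [0.18256467 0.72365288 0.17392246] 31.95
```

View pics/scene6.png

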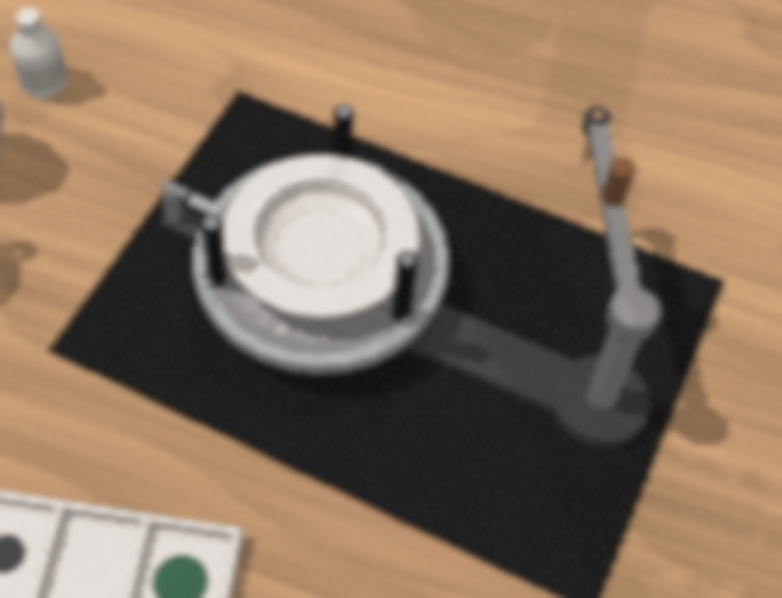

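View pics/top6.png

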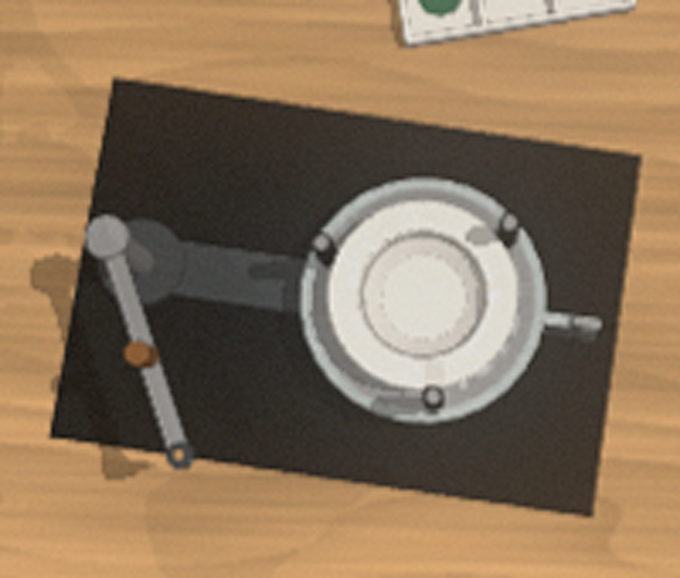

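View pics/top6f.png

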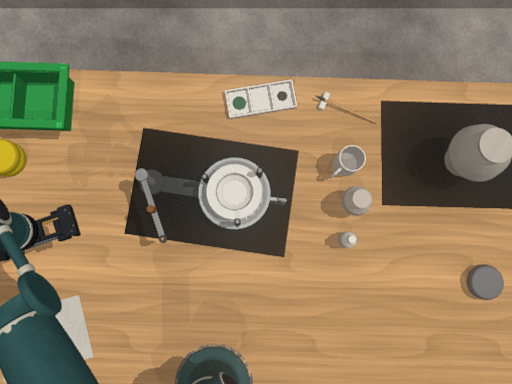

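```bash
python3 -c "
from plant import manip
print(manip.close_job())"
```

```text
the job is handed in; nothing more can be done
None
```

I carried the task through to the end and handed the job in at about 32 s on the clock; closing it returned no verdict.

- **Pencil arm in:** I swung it by the knob to about 0.006 rad. The camera fit put the pencil tip 72 mm from the wheel's axis, in the middle of the rim, before the tab had reached the pointer.
- **Wheel:** I turned it anticlockwise about 1 rad/s in two gripped strokes, the first on post0 and the second on post1. The pencil stayed over the rim in the pictures taken between and after the strokes.
- **Pencil arm out:** I swung it back to about 1.09 rad, let go, and moved the gripper clear.

My last checks were:
- **Final wheel angle:** it is about 0.02 rad short of a full turn by the gripper position and 0.035 rad short by the camera fit. Both are well within the 0.16 rad allowed, and the last pictures show the tab in line with the pointer.
- **Pencil clear of the wheel:** at that swing angle the tip is over 200 mm from the axis. I worked this out from the angle rather than measuring it again.
- **Bystanders:** mug, vase and bottle look to be where they were in the first picture, judged by eye.
- **Forces:** contact forces in the readings stayed near 12 N or below. The highest came while swinging the arm in. During the first stroke the gripper sat 5 to 7 mm off the post's expected radius, which gave up to about 9 N sideways.

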